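# Set the vee-block slide to its pin, taking up the screw play

### The arm

A 6-joint arm with a two-finger parallel gripper is mounted at the origin on the work surface. World frame = base frame: x ahead of the robot, y to its left, z up, the work surface at z = 0. Lengths are in mm, angles in rad, forces in N, time in s.
With the tool pointing down it reaches from about 275 to 1000 mm from the base axis. Payload 8.4 kg.
Tool frame: the origin (TCP) lies midway between the tips of the shut fingers; the grasp point (between the pads) lies grip_depth behind it (grip_depth is the distance from the TCP to the grasp point, in mm); z points along the fingers, y is the line along which they close (so a half turn about z gives the same grasp; the last joint's range is limited). The gripper opens to 85 mm and grips with 20 to 120 N. Pads are 22 mm wide; open, the fingers measure 114 mm over their backs; the gripper's body (76 mm by 85 mm) begins 54 mm behind the grasp point. The pads swing forward as they close: fully open they stand 13 mm farther back than shut.
Start: joints at [1.329, 0.353, 1.633, -0, 1.155, -0.002], TCP at [148.441, 607.119, 209.881] pointing down, gripper open.
Joint ranges: [-2.63, 2.63], [-0.92, 2.1], [0.06, 2.66], [-1.3, 4.44], [0, 2.69], [-3.02, 3.02]. Speed limits (rad/s): [2.22, 2.22, 2.79, 3.14, 3.14, 3.14].

### API

Orientations are given as [roll, pitch, yaw] about the fixed x, y, z axes, in that order (R = Rz(yaw) Ry(pitch) Rx(roll)).
In Python, from rig import * gives the robot as it stands.
- The arm moves only by the shell command python3 -m creep 'ROWS' [FORCE]. ROWS is JSON, a list of rows, each an object of numbers: "x", "y", "z": the shift along the tool's x, y, z in mm; "rx", "ry", "rz": the turn, a rotation vector about the tool's x, y, z in rad; "hand": the finger opening in mm, from 0 to 85.4. A call has 1 to 20 rows; each row shifts and turns the commanded pose from where the row before left it, along the tool's axes as they then stand; what a row does not reach is not made up. A row lasts 1/8 s, in which the tool goes at most 62.5 mm and 10.7 degrees, less where a joint would pass 70% of its speed; a pose out of reach is approached as far as the arm can. A call with a gripper value outside its range is refused whole. The fingers move at their own pace and stop on an object; FORCE is the grip in N (left out, the last holds). Time passes only in rows, so rows that do not move let the fingers close. It gives the time, the measured TCP pose, the force, the opening and the grip force at its end, in the units of the state.
- sense(): the state, without advancing time (a new reading comes with each control period).
- grab_frame(name): name is "scene" or "top"; returns the picture (384x512x3 uint8, red, green, blue); there is no depth.
- get_calibration(name): a dict with "K" (3x3 intrinsics, pixels), "R" (3x3) and "t" (3): a world point X has camera coordinates R X + t. Camera axes: x right, y down, z forward; pixel columns grow to the right and rows downward; lengths in mm; the calibration is good to about 2 mm. A picture is of the moment at which its call begins. get_calibration takes no time and is no camera call.
- sign_off(): hands the job in; it is judged then, once.
The state is a dict: "clock": time; "qpos": joint angles; "qvel": joint speeds; "joint_efforts": joint torques, N m; "eef_pos": TCP position; "tcp_rot": TCP orientation; "contact_force": force on the tool from outside, world axes, zero at the start; "wrist_torque": the same for the moment, N m; "opening": opening from 0.0 (shut) to 1.0 (fully open); "grasp_force": force on a finger pad.
Only numpy, scipy, OpenCV 4.12 (cv2) and the standard library are available. Lean on these libraries where they do the work, as an engineer would, in place of code of your own. Each camera call takes 0.05 s, during which the arm holds its last target. There are 200 camera calls.

### The job

Two screw slides stand on the fitter's bench; on the one whose saddle carries the vee block (not the round post), use the knob on top to run the saddle about 15 mm beyond its setting pin, then wind it back until the saddle's pointer lines up with the pin. Finish on the backward turn, so that the play in the screw stays taken up, and let go. Move the saddle only by the knob: do not push on it.

Things in the scene. Friction and masses are not known exactly. Their poses are not given: they have to be found in the camera images.
- vslide_knob_grip (a point): Black wing knob on the green housing of the vee-block slide, turning about the vertical: wing 50 mm long (point x), 14 thick (y), 42 tall on a 52 mm disc. Site on the axis at grip height, 14 below the wing's top, 26 above the disc. Clockwise from above drives the saddle away from the knob, 40 mm per rad; anticlockwise brings it back. 0.15 N m. The job needs under 1.45 rad clockwise, one grasp.
- vslide_saddle: Steel saddle 70 x 66 mm carrying a vee block, 58 mm high in all (the other slide's carries a round post). Origin at the centre of its underside; x points along the travel, away from the knob. Pointer: a 5 mm wide bright fin at x = 0 reaching out to y = +63 mm. Starts 110 mm from the knob's axis and 16 to 27 mm short of the pin; can run 75 mm. Stays where it is left.
- vslide_pin: Setting pin of the same slide: upright steel pin 8 mm thick, 57 high, on a 22 mm square foot fixed to the slide's base beside the saddle, 77 mm off its middle line on the pointer's side. Origin under its centre; x points along the saddle's travel, away from the knob. The pointer is in line when the saddle's origin has x = 0 in this frame.
- vslide_knob (a joint): The knob's place in its free play against the screw, rad (not its angle): +0.15 hard against the clockwise (saddle going away) side, -0.15 against the anticlockwise (coming back) side; starts anywhere between. After each change of direction the knob turns through up to 0.3 rad of this play before the saddle moves.

How it is judged:
By the outcome, as a careful person would: the job done as asked, in the order asked, and still so for the second after the job is handed in, with the robot touching nothing.
It also fails if it takes over 35 s, if anything falls off the work surface, if the arm or the gripper's body presses on something with over 40 N, if the wrist force passes 120 N, or if a joint passes its speed limit or range.

## Working session

There is one attempt and no reset: what is moved stays moved. The work goes in short steps, Python scripts to look and compute and a shell command to move; the robot and the scene stay as the last step left them, time stands still between calls to the robot, and variables do not carry over. Pictures are saved under pics/ and viewed, at most 10 in all, crops included, and the job is handed in when it is done.

```bash
mkdir -p pics; python3 - <<'E'
from rig import *
import cv2,numpy as np
for n in("scene","top"):
    f=grab_frame(n); cv2.imwrite(f"pics/{n}0.png",cv2.resize(f[:,:,::-1],(800,600),interpolation=cv2.INTER_CUBIC))
    np.save(f"{n}0.npy",f); c=get_calibration(n); print(n,c['K'].round(1).tolist(),c['R'].round(3).tolist(),c['t'].round(1).tolist())
s=sense();print(s)
E
```

```text
scene [[393.1, 0.0, 252.1], [0.0, 393.1, 191.0], [0.0, 0.0, 1.0]] [[0.654, 0.756, 0.014], [0.444, -0.37, -0.816], [-0.612, 0.54, -0.578]] [-355.4, -168.4, 1174.5]
top [[426.1, 0.0, 261.6], [0.0, 426.1, 187.6], [0.0, 0.0, 1.0]] [[-0.018, -1.0, -0.022], [-0.997, 0.019, -0.075], [0.075, 0.021, -0.997]] [35.5, 576.8, 856.2]
{'clock': 0.1, 'qpos': array([ 1.32857599e+00,  3.53573786e-01,  1.63408449e+00,  3.72295948e-06,
        1.15518136e+00, -2.38182327e-03]), 'qvel': array([-0.00093688, -0.00159717, -0.00168462, -0.00046702, -0.00057045,
        0.00054909]), 'joint_efforts': array([ 5.39003631e-04, -6.06358051e+01, -3.42814779e+01,  8.26869973e-05,
        4.08418578e-03,  2.72652113e-05]), 'eef_pos': array([148.34300851, 606.66453534, 209.22936915]), 'tcp_rot': array([-3.14034568e+00, -6.37423225e-06,  2.90175263e+00]), 'contact_force': array([-0.13645095,  0.31527568, -0.11941756]), 'wrist_torque': array([-0.02920992,  0.00574912,  0.0069886 ]), 'grasp_force': 0.0, 'opening': 1.0003128153982885}
```

View pics/top0.png

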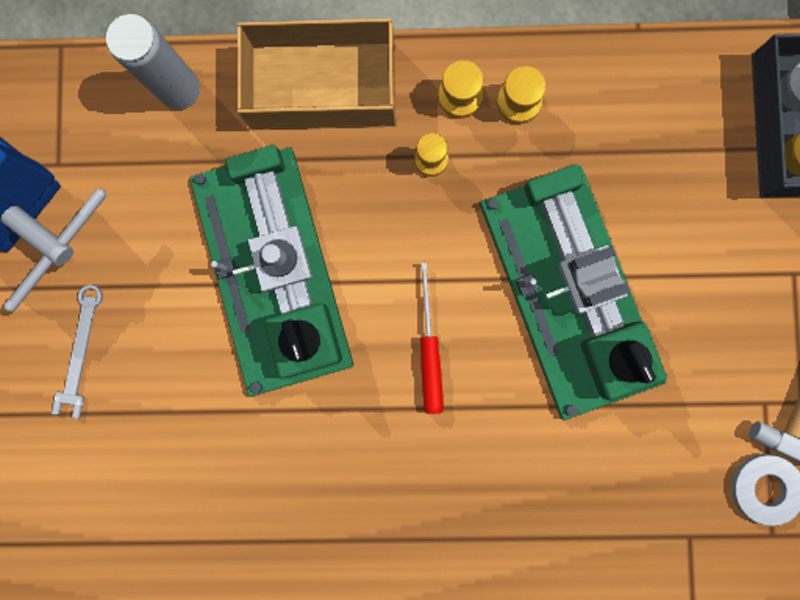

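View pics/scene0.png

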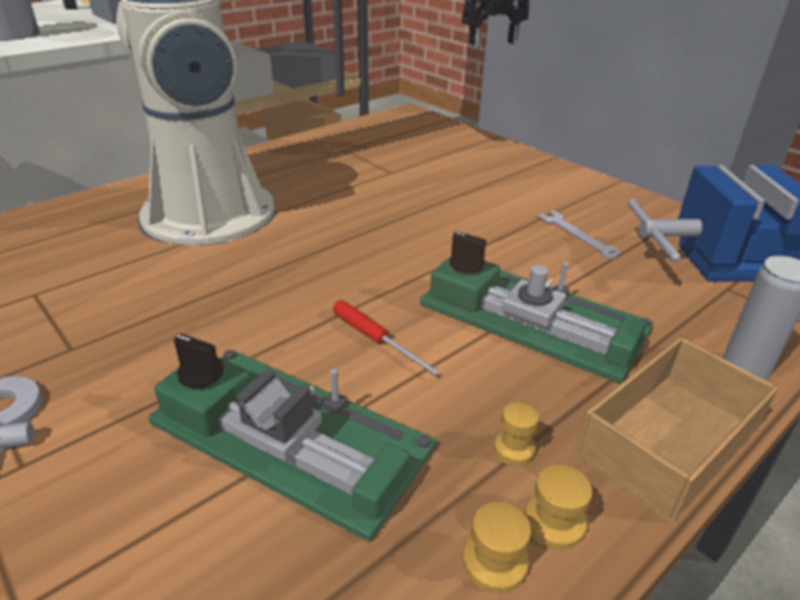

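The top view shows the vee-block slide on the right: knob at about (631,361), pointer fin (557,294) and pin near (527,287). In the scene view its knob is at (198,362) and its pin at (335,385).

```bash
python3 - <<'E'
import cv2,numpy as np
t=np.load("top0.npy")[:,:,::-1];s=np.load("scene0.npy")[:,:,::-1]
a=cv2.resize(t[160:260,318:438],(600,500),interpolation=cv2.INTER_CUBIC)
b=cv2.resize(s[205:305,90:250],(800,500),interpolation=cv2.INTER_CUBIC)
cv2.imwrite("pics/t1.png",a);cv2.imwrite("pics/s1.png",b)
E
```

```text
(no output)
```

View pics/t1.png

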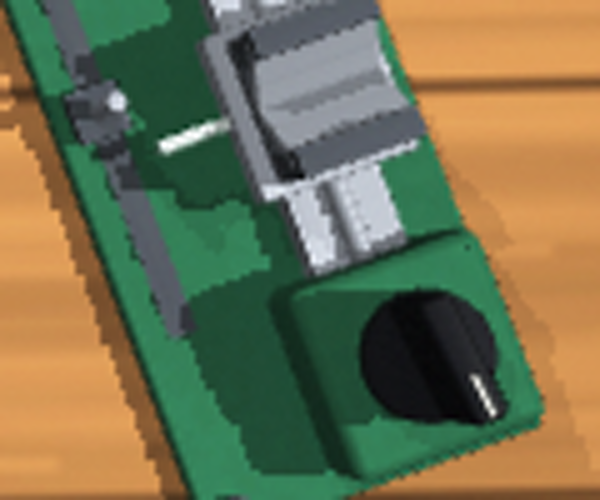

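View pics/s1.png

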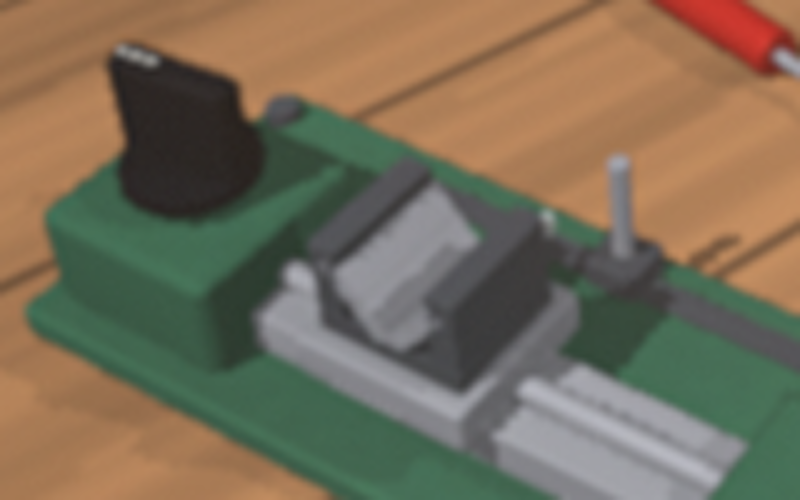

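```bash
cat > h.py <<'E'
from rig import *
import cv2,numpy as np
C={n:get_calibration(n) for n in("scene","top")}
P={n:c['K']@np.c_[c['R'],c['t']] for n,c in C.items()}
def tri(tp,sp):
    X=cv2.triangulatePoints(P['top'],P['scene'],np.array(tp,float),np.array(sp,float));X=(X[:3]/X[3]).ravel()
    e=[(lambda q:q[:2]/q[2]-p)(P[n]@np.r_[X,1]) for n,p in(("top",tp),("scene",sp))]
    return X,np.round(e,1).tolist()
def ray(n,p,z):
    c=C[n];d=c['R'].T@np.linalg.inv(c['K'])@np.r_[p,1];o=-c['R'].T@np.array(c['t']);return o+d*(z-o[2])/d[2]
tc=lambda u,v:((u+.5)/5-.5+318,(v+.5)/5-.5+160)
sc=lambda u,v:((u+.5)/5-.5+90,(v+.5)/5-.5+205)
E
python3 - <<'E'
from h import *
for k,a,b in(("mark out",(492,415),(117,48)),("mark in",(474,377),(157,62)),("pin top",(117,102),(618,160)),("fin tip",(163,148),(548,218))):
    X,e=tri(tc(*a),sc(*b));print(k,X.round(1),e)
# base left edge at z~10
for a in((20,30),(185,480)):print(ray("top",tc(*a),12).round(1))
# rail slot strip
for a in((62,10),(180,335)):print(ray("top",tc(*a),14).round(1))
E
```

```text
mark out [ 465.  -255.7  113. ] [[0.1, 0.0], [0.1, 0.0]]
mark in [ 479.3 -249.1  112.5] [[-0.4, -0.3], [-0.6, -0.1]]
pin top [ 585.6 -130.5   71.5] [[-0.0, -0.0], [-0.1, -0.0]]
fin tip [ 569.4 -152.3   44.7] [[-0.2, -0.2], [-0.4, -0.0]]
[ 621.8 -101.1   12. ]
[ 434.7 -163.3   12. ]
[ 629.5 -118.5   14. ]
[ 494.  -162.9   14. ]
```

```bash
python3 - <<'E'
import rig
print([n for n in dir(rig) if n[0]!='_']); print(getattr(rig,'grip_depth',None))
E
python3 -m creep '[{"x":-33.3,"y":-46.7},{"x":-33.3,"y":-46.7},{"x":-33.3,"y":-46.7},{"x":-33.3,"y":-46.7},{"x":-33.3,"y":-46.7},{"x":-33.3,"y":-46.7},{"x":-33.3,"y":-46.7},{"x":-33.3,"y":-46.7},{"x":-33.3,"y":-46.7},{"x":-33.3,"y":-46.7},{"x":-33.3,"y":-46.7},{"x":-33.3,"y":-46.7},{"x":-33.3,"y":-46.7},{"x":-33.3,"y":-46.7},{"x":-33.3,"y":-46.7},{"x":-33.3,"y":-46.7}]'
```

```text
['MotionError', 'get_calibration', 'grab_frame', 'grip_depth', 'sense', 'sign_off']
18.700000000000003schema error: expected keys x, y, z, rx, ry, rz, hand
```

```bash
python3 -m creep '[{"x":-33.3,"y":-46.7,"z":0,"rx":0,"ry":0,"rz":0,"hand":85},{"x":-33.3,"y":-46.7,"z":0,"rx":0,"ry":0,"rz":0,"hand":85},{"x":-33.3,"y":-46.7,"z":0,"rx":0,"ry":0,"rz":0,"hand":85},{"x":-33.3,"y":-46.7,"z":0,"rx":0,"ry":0,"rz":0,"hand":85},{"x":-33.3,"y":-46.7,"z":0,"rx":0,"ry":0,"rz":0,"hand":85},{"x":-33.3,"y":-46.7,"z":0,"rx":0,"ry":0,"rz":0,"hand":85},{"x":-33.3,"y":-46.7,"z":0,"rx":0,"ry":0,"rz":0,"hand":85},{"x":-33.3,"y":-46.7,"z":0,"rx":0,"ry":0,"rz":0,"hand":85},{"x":-33.3,"y":-46.7,"z":0,"rx":0,"ry":0,"rz":0,"hand":85},{"x":-33.3,"y":-46.7,"z":0,"rx":0,"ry":0,"rz":0,"hand":85},{"x":-33.3,"y":-46.7,"z":0,"rx":0,"ry":0,"rz":0,"hand":85},{"x":-33.3,"y":-46.7,"z":0,"rx":0,"ry":0,"rz":0,"hand":85},{"x":-33.3,"y":-46.7,"z":0,"rx":0,"ry":0,"rz":0,"hand":85},{"x":-33.3,"y":-46.7,"z":0,"rx":0,"ry":0,"rz":0,"hand":85},{"x":-33.3,"y":-46.7,"z":0,"rx":0,"ry":0,"rz":0,"hand":85},{"x":-33.3,"y":-46.7,"z":0,"rx":0,"ry":0,"rz":0,"hand":85}]' 40
```

```text
clock: 2.1
eef_pos: [488.8, -247.2, 209.6]
tcp_rot: [3.141, -0.0, 2.901]
contact_force: [1.5, 1.1, 0.3]
opening: 0.996
grasp_force: 0.0
```

```bash
python3 -m creep '[{"x":0,"y":0,"z":5,"rx":0,"ry":0,"rz":0.1765,"hand":85},{"x":0,"y":0,"z":5,"rx":0,"ry":0,"rz":0.1765,"hand":85},{"x":0,"y":0,"z":5,"rx":0,"ry":0,"rz":0.1765,"hand":85},{"x":0,"y":0,"z":5,"rx":0,"ry":0,"rz":0.1765,"hand":85},{"x":0,"y":0,"z":5,"rx":0,"ry":0,"rz":0.1765,"hand":85},{"x":0,"y":0,"z":5,"rx":0,"ry":0,"rz":0.1765,"hand":85},{"x":0,"y":0,"z":5,"rx":0,"ry":0,"rz":0.1765,"hand":85},{"x":0,"y":0,"z":5,"rx":0,"ry":0,"rz":0.1765,"hand":85},{"x":0,"y":0,"z":5,"rx":0,"ry":0,"rz":0.1765,"hand":85},{"x":0,"y":0,"z":5,"rx":0,"ry":0,"rz":0.1765,"hand":85},{"x":0,"y":0,"z":5,"rx":0,"ry":0,"rz":0.1765,"hand":85},{"x":0,"y":0,"z":5,"rx":0,"ry":0,"rz":0.1765,"hand":85},{"x":0,"y":0,"z":5,"rx":0,"ry":0,"rz":0.1765,"hand":85},{"x":0,"y":0,"z":5,"rx":0,"ry":0,"rz":0.1765,"hand":85},{"x":0,"y":0,"z":0,"rx":0,"ry":0,"rz":0,"hand":85}]'; python3 - <<'E'
from h import *
f=grab_frame("scene");cv2.imwrite("pics/s2.png",cv2.resize(f[190:290,80:240,::-1],(800,500),interpolation=cv2.INTER_CUBIC));print(sense()['qpos'])
t=grab_frame("top");np.save("top2.npy",t)
E
```

```text
clock: 3.98
eef_pos: [488.0, -245.0, 139.3]
tcp_rot: [-3.141, 0.001, 0.432]
contact_force: [1.1, 0.2, -0.1]
opening: 0.994
grasp_force: 0.0
[-4.68010385e-01  3.12635912e-01  1.86740842e+00 -3.55327417e-05
  9.62293118e-01  6.68103645e-01]
```

View pics/s2.png

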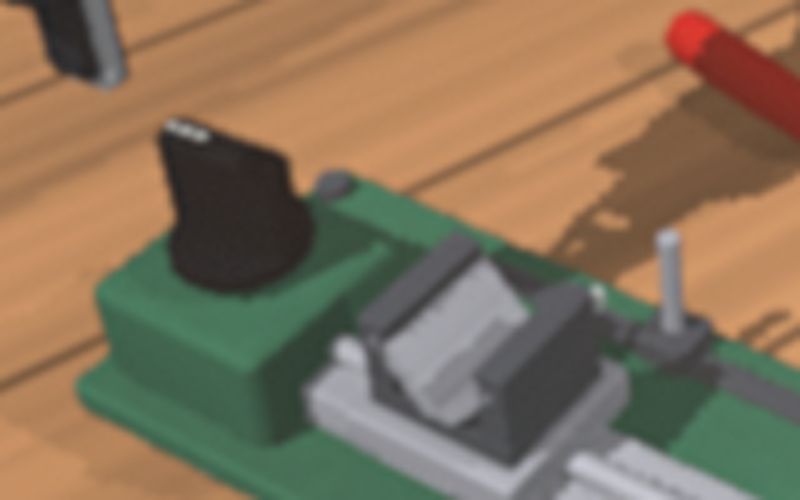

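The knob and wing are unmoved, and one finger shows at upper left (100,60). I'll check by projection that this is consistent.

```bash
python3 - <<'E'
from h import *
for X in((470,-207,152),(505,-283,152),(488,-245,139),(488,-245,113)):
    q=P['scene']@np.r_[X,1];q=q[:2]/q[2];print(X,q.round(1),((q-[80,190])*5).round())
f=grab_frame("scene");cv2.imwrite("pics/s3.png",cv2.resize(f[100:280,20:260,::-1],(800,600),interpolation=cv2.INTER_CUBIC))
E
```

```text
(470, -207, 152) [136.5 187. ] [282. -15.]
(505, -283, 152) [103.2 214. ] [116. 120.]
(488, -245, 139) [122.1 206.2] [211.  81.]
(488, -245, 113) [124.8 218.1] [224. 141.]
```

View pics/s3.png

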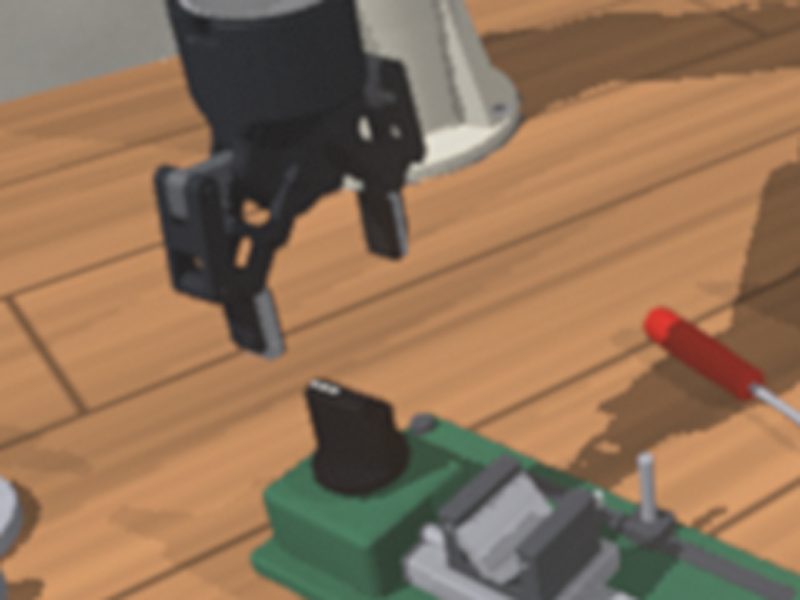

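The open fingertips are at about (262,350) and (390,255), roughly 10 camera pixels higher than predicted. I'll check the top view before descending.

```bash
python3 - <<'E'
from h import *
t=np.load("top2.npy");cv2.imwrite("pics/t2.png",cv2.resize(t[140:290,310:510,::-1],(800,600),interpolation=cv2.INTER_CUBIC))
for X in((470,-207,152),(505,-283,152),(470,-207,172),(505,-283,172),(488,-245,139)):
    q=P['top']@np.r_[X,1];q=q[:2]/q[2];print(X,((q-[310,140])*4).round())
s=[((262/3.333+20),350/3.333+100),(390/3.333+20,255/3.333+100)]
for p in s:
  for z in(152,172):print(ray("scene",p,z).round(1))
E
```

```text
(470, -207, 152) [341. 406.]
(505, -283, 152) [514. 321.]
(470, -207, 172) [355. 408.]
(505, -283, 172) [533. 321.]
(488, -245, 139) [417. 361.]
[ 477.7 -278.8  152. ]
[ 505.6 -286.3  172. ]
[ 440.3 -190.5  152. ]
[ 470.  -202.5  172. ]
```

View pics/t2.png

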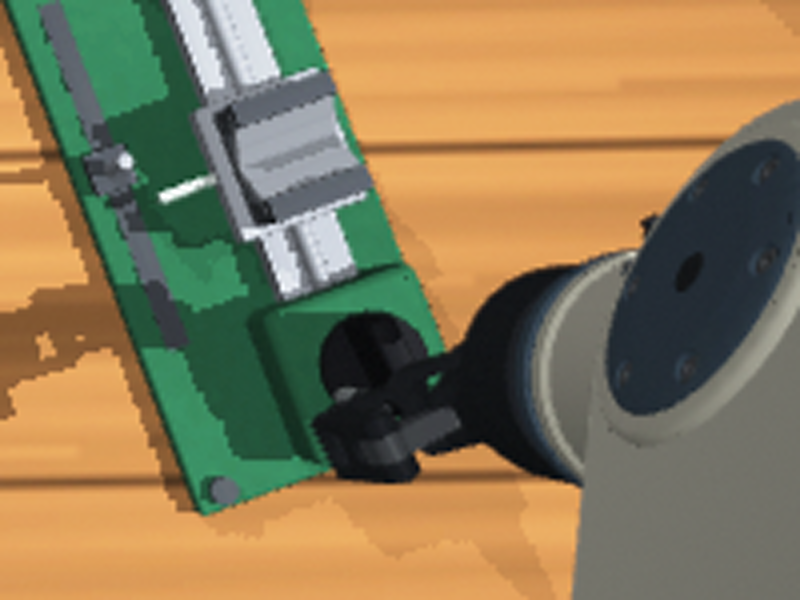

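```bash
python3 - <<'E'
from h import *
for a in((345,393),(335,402),(350,398)):
  for b in((390,255),(400,258),(380,250)):
    X,e=tri((a[0]/4+310,a[1]/4+140),(b[0]/3.333+20,b[1]/3.333+100));print(a,b,X.round(),e)
E
```

```text
(345, 393) (390, 255) [ 476. -203.  175.] [[0.7, 0.4], [0.9, 0.1]]
(345, 393) (400, 258) [ 477. -202.  174.] [[-0.6, -0.4], [-0.8, -0.1]]
(345, 393) (380, 250) [ 475. -205.  178.] [[2.0, 1.1], [2.6, 0.4]]
(335, 402) (390, 255) [ 472. -201.  172.] [[1.1, 0.6], [1.4, 0.2]]
(335, 402) (400, 258) [ 473. -199.  170.] [[-0.2, -0.1], [-0.3, -0.0]]
(335, 402) (380, 250) [ 471. -202.  174.] [[2.4, 1.3], [3.1, 0.4]]
(350, 398) (390, 255) [ 474. -204.  175.] [[-0.0, -0.0], [-0.0, -0.0]]
(350, 398) (400, 258) [ 476. -203.  174.] [[-1.3, -0.8], [-1.7, -0.3]]
(350, 398) (380, 250) [ 473. -206.  178.] [[1.3, 0.7], [1.7, 0.2]]
```

```bash
python3 -m creep '[{"x":0,"y":0,"z":14.8,"rx":0,"ry":0,"rz":0,"hand":85},{"x":0,"y":0,"z":14.8,"rx":0,"ry":0,"rz":0,"hand":85},{"x":0,"y":0,"z":14.8,"rx":0,"ry":0,"rz":0,"hand":85},{"x":0,"y":0,"z":14.8,"rx":0,"ry":0,"rz":0,"hand":60},{"x":0,"y":0,"z":0,"rx":0,"ry":0,"rz":0,"hand":0},{"x":0,"y":0,"z":0,"rx":0,"ry":0,"rz":0,"hand":0},{"x":0,"y":0,"z":0,"rx":0,"ry":0,"rz":0,"hand":0},{"x":0,"y":0,"z":0,"rx":0,"ry":0,"rz":0,"hand":0},{"x":0,"y":0,"z":0,"rx":0,"ry":0,"rz":0,"hand":0},{"x":0,"y":0,"z":0,"rx":0,"ry":0,"rz":0,"hand":0}]' 60; python3 - <<'E'
from h import *
f=grab_frame("scene");cv2.imwrite("pics/s4.png",cv2.resize(f[160:310,60:260,::-1],(800,600),interpolation=cv2.INTER_CUBIC));print(sense()['wrist_torque'])
t=grab_frame("top");np.save("top3.npy",t)
E
```

```text
clock: 5.38
eef_pos: [488.8, -245.1, 81.4]
tcp_rot: [3.141, -0.001, 0.431]
contact_force: [0.2, 4.0, 5.9]
opening: 0.145
grasp_force: 59.3
[ 0.45770457  0.23517704 -0.04520923]
```

View pics/s4.png

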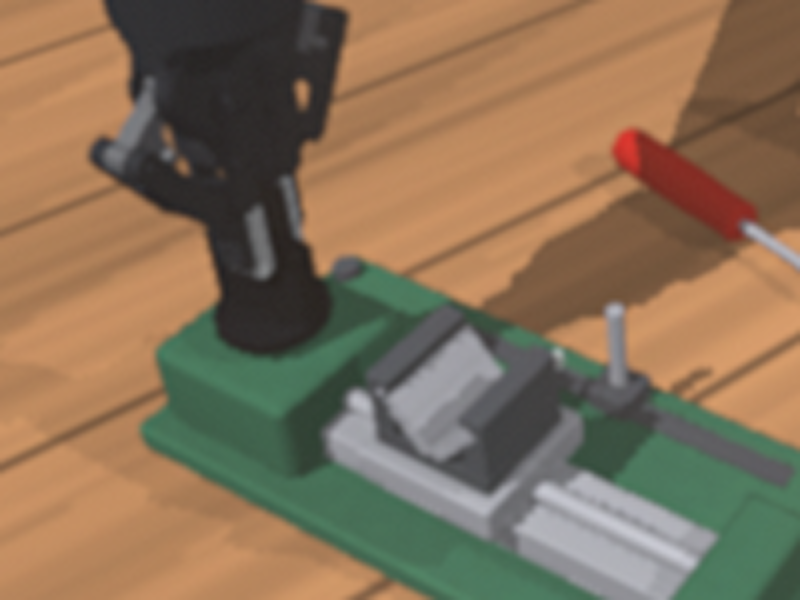

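The wing is held at the right height, with 12 mm opening and 59 N. Next is a fin-versus-pin measurement along the travel direction.

```bash
cat >> h.py <<'E'
th=0.317;D=np.array([np.cos(th),np.sin(th)]);N=np.array([-D[1],D[0]]);A=np.array([487.7,-245.2])
def plane(z):
    v,u=np.mgrid[:384,:512];c=C['top'];d=np.stack([u,v,np.ones_like(u)],-1)@np.linalg.inv(c['K']).T@c['R']
    o=-c['R'].T@np.array(c['t']);X=o[:2]+d[...,:2]*((z-o[2])/d[...,2])[...,None]-A
    return X@D,X@N
def gray(f):
    h=cv2.cvtColor(f,cv2.COLOR_RGB2HSV);return h[...,1],h[...,2]
def fin(f,z=44.7):
    a,b=plane(z);s,v=gray(f);m=(b>43)&(b<60)&(a>90)&(a<165)&(s<75)&(v>110)
    k,l,st,_=cv2.connectedComponentsWithStats(m.astype(np.uint8));i=1+st[1:,4].argmax();m=l==i
    return a[m].mean().round(1),b[m].mean().round(1),np.polyfit(b[m],a[m],1)[0].round(2),m.sum(),a[m].std().round(1)
def pin(f,z=71.5):
    a,b=plane(z);s,v=gray(f);m=(abs(b-77.5)<7)&(abs(a-129)<10)&(s<60)&(v>150)
    return a[m].mean().round(1),b[m].mean().round(1),m.sum()
E
python3 - <<'E'
from h import *
for n in("top0","top2","top3"):
    f=np.load(n+".npy");print(n,fin(f),pin(f))
E
```

```text
top0 (np.float64(106.9), np.float64(51.5), np.float64(-0.04), np.int64(29), np.float64(2.0)) (np.float64(129.0), np.float64(78.3), np.int64(10))
top2 (np.float64(106.9), np.float64(51.5), np.float64(-0.04), np.int64(29), np.float64(2.0)) (np.float64(129.4), np.float64(78.7), np.int64(12))
top3 (np.float64(106.9), np.float64(51.5), np.float64(-0.04), np.int64(29), np.float64(2.0)) (np.float64(129.4), np.float64(78.7), np.int64(12))
```

```bash
python3 -m creep '[{"x":0,"y":0,"z":0,"rx":0,"ry":0,"rz":0.11,"hand":0},{"x":0,"y":0,"z":0,"rx":0,"ry":0,"rz":0.11,"hand":0},{"x":0,"y":0,"z":0,"rx":0,"ry":0,"rz":0.11,"hand":0},{"x":0,"y":0,"z":0,"rx":0,"ry":0,"rz":0.11,"hand":0},{"x":0,"y":0,"z":0,"rx":0,"ry":0,"rz":0.11,"hand":0},{"x":0,"y":0,"z":0,"rx":0,"ry":0,"rz":0.11,"hand":0},{"x":0,"y":0,"z":0,"rx":0,"ry":0,"rz":0.11,"hand":0},{"x":0,"y":0,"z":0,"rx":0,"ry":0,"rz":0.11,"hand":0},{"x":0,"y":0,"z":0,"rx":0,"ry":0,"rz":0,"hand":0}]'; python3 - <<'E'
from h import *
f=grab_frame("top");np.save("top4.npy",f);print(fin(f),pin(f),sense()['wrist_torque'])
E
```

```text
clock: 6.6
eef_pos: [488.8, -247.5, 81.5]
tcp_rot: [3.139, -0.003, -0.45]
contact_force: [-3.4, -9.0, 2.3]
opening: 0.143
grasp_force: 59.0
(np.float64(132.4), np.float64(51.5), np.float64(0.04), np.int64(28), np.float64(2.0)) (np.float64(129.1), np.float64(78.7), np.int64(11)) [-1.87130763  0.71303991  0.01325467]
```

```bash
python3 -m creep '[{"x":0,"y":0,"z":0,"rx":0,"ry":0,"rz":0.1,"hand":0},{"x":0,"y":0,"z":0,"rx":0,"ry":0,"rz":0.1,"hand":0},{"x":0,"y":0,"z":0,"rx":0,"ry":0,"rz":0.1,"hand":0},{"x":0,"y":0,"z":0,"rx":0,"ry":0,"rz":0,"hand":0},{"x":0,"y":0,"z":0,"rx":0,"ry":0,"rz":0,"hand":0}]'; python3 - <<'E'
from h import *
f=grab_frame("top");np.save("top5.npy",f);print(fin(f),pin(f),sense()['wrist_torque'])
E
```

```text
clock: 7.28
eef_pos: [488.3, -248.1, 81.5]
tcp_rot: [3.138, -0.003, -0.748]
contact_force: [-5.9, -13.2, 4.1]
opening: 0.143
grasp_force: 59.1
(np.float64(144.3), np.float64(51.3), np.float64(-0.02), np.int64(29), np.float64(2.0)) (np.float64(129.1), np.float64(78.7), np.int64(11)) [-2.53294338  1.15150502  0.02554728]
```

15 mm beyond the pin is reached. Now I'll wind back, stopping short of the pin first.

```bash
python3 -m creep '[{"x":0,"y":0,"z":0,"rx":0,"ry":0,"rz":-0.1,"hand":0},{"x":0,"y":0,"z":0,"rx":0,"ry":0,"rz":-0.1,"hand":0},{"x":0,"y":0,"z":0,"rx":0,"ry":0,"rz":-0.1,"hand":0},{"x":0,"y":0,"z":0,"rx":0,"ry":0,"rz":-0.1,"hand":0},{"x":0,"y":0,"z":0,"rx":0,"ry":0,"rz":-0.1,"hand":0},{"x":0,"y":0,"z":0,"rx":0,"ry":0,"rz":-0.1,"hand":0},{"x":0,"y":0,"z":0,"rx":0,"ry":0,"rz":0,"hand":0},{"x":0,"y":0,"z":0,"rx":0,"ry":0,"rz":0,"hand":0}]'; python3 - <<'E'
from h import *
f=grab_frame("top");np.save("top6.npy",f);print(fin(f),pin(f),sense()['wrist_torque'])
E
```

```text
clock: 8.32
eef_pos: [489.0, -246.7, 81.5]
tcp_rot: [3.139, -0.002, -0.149]
contact_force: [-2.8, -5.5, 2.9]
opening: 0.142
grasp_force: 59.1
(np.float64(131.9), np.float64(51.8), np.float64(-0.0), np.int64(28), np.float64(2.0)) (np.float64(129.1), np.float64(78.7), np.int64(11)) [-1.01024682  0.38841067  0.00120134]
```

```bash
python3 -m creep '[{"x":0,"y":0,"z":0,"rx":0,"ry":0,"rz":-0.035,"hand":0},{"x":0,"y":0,"z":0,"rx":0,"ry":0,"rz":-0.033,"hand":0},{"x":0,"y":0,"z":0,"rx":0,"ry":0,"rz":0,"hand":0},{"x":0,"y":0,"z":0,"rx":0,"ry":0,"rz":0,"hand":0}]'; python3 - <<'E'
from h import *
f=grab_frame("top");np.save("top7.npy",f);print(fin(f),pin(f),sense()['wrist_torque'])
cv2.imwrite("pics/t7.png",cv2.resize(f[150:240,318:438,::-1],(800,600),interpolation=cv2.INTER_CUBIC))
E
```

```text
clock: 8.88
eef_pos: [489.1, -246.5, 81.5]
tcp_rot: [3.14, -0.002, -0.08]
contact_force: [-1.7, -5.5, 3.4]
opening: 0.143
grasp_force: 59.3
(np.float64(129.5), np.float64(51.7), np.float64(-0.07), np.int64(28), np.float64(2.0)) (np.float64(129.1), np.float64(78.7), np.int64(11)) [-0.94791633  0.35528291 -0.07850285]
```

View pics/t7.png

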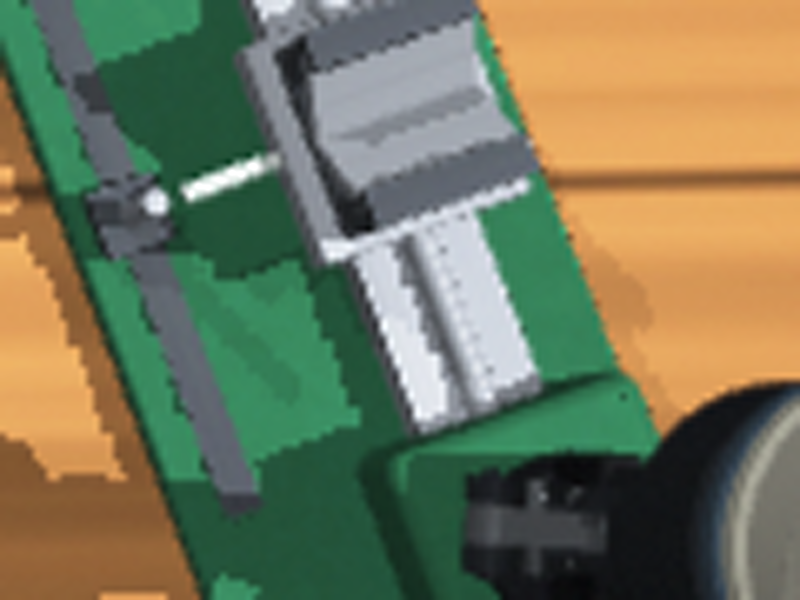

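The fin line from (275,160) to (188,192) extends through the pin top at (155,202), so they are in line to about 0.4 mm. Time to release and lift.

```bash
python3 -m creep '[{"x":0,"y":0,"z":0,"rx":0,"ry":0,"rz":0,"hand":30},{"x":0,"y":0,"z":0,"rx":0,"ry":0,"rz":0,"hand":60},{"x":0,"y":0,"z":0,"rx":0,"ry":0,"rz":0,"hand":60},{"x":0,"y":0,"z":0,"rx":0,"ry":0,"rz":0,"hand":60},{"x":0,"y":0,"z":-10,"rx":0,"ry":0,"rz":0,"hand":60},{"x":0,"y":0,"z":-20,"rx":0,"ry":0,"rz":0,"hand":60},{"x":0,"y":0,"z":-30,"rx":0,"ry":0,"rz":0,"hand":60},{"x":0,"y":0,"z":-30,"rx":0,"ry":0,"rz":0,"hand":60},{"x":0,"y":0,"z":-20,"rx":0,"ry":0,"rz":0,"hand":60},{"x":0,"y":0,"z":0,"rx":0,"ry":0,"rz":0,"hand":60},{"x":0,"y":0,"z":0,"rx":0,"ry":0,"rz":0,"hand":60}]'; python3 - <<'E'
from h import *
f=grab_frame("top");print(fin(f),pin(f))
E
```

```text
clock: 10.3
eef_pos: [488.1, -245.0, 190.2]
tcp_rot: [-3.141, 0.001, -0.081]
contact_force: [-0.1, -1.6, -0.7]
opening: 0.701
grasp_force: 0.0
(np.float64(129.5), np.float64(51.7), np.float64(-0.07), np.int64(28), np.float64(2.0)) (np.float64(129.1), np.float64(78.7), np.int64(11))
```

```bash
python3 -c "
from rig import *
print(sign_off())"
```

```text
the job is handed in; nothing more can be done
None
```

The vee-block saddle was run 15 mm past its pin by the knob and wound back to within about 0.4 mm of it by the top camera, finishing on the backward turn; I released the knob, lifted clear and handed the job in at about 10 s.

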